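Sweep the soup spoons into the sorting bay

TASK

Sweep both loose round-bowled soup spoons along the table top with the fingertips, through the open side of the three-sided wooden sorting bay, until each lies flat and wholly inside it. Only push them gently: do not pinch, press hard on or lift them, and leave the fork, the egg cup and everything else on the table where it is.

Things in the scene. Friction and masses are not known exactly. Their poses are not given: they have to be found in the camera images.
- bay: Fixed sorting bay: three dark wooden battens on edge (30 mm high, 12 mm thick) forming a rectangular U with no floor, open on one side, the mouth. Origin: middle of the mouth at table height, level with the battens' open ends. x axis points inward (roughly world -y, within 13 degrees), y runs along the mouth. Free inside: x 0 to 180 mm, y -140 to +140 mm.
- spoon_1: Steel soup spoon, 145 mm long, about 45 g, open side up; round bowl 38 mm across, 10 mm high; handle 9 mm wide at the balance point, 16 mm at the tail. Origin on the table under the balance point, x axis to the bowl. Lies nearer the mouth, bowl away from the robot.
- spoon_1_balance (a point): Balance point (centre of mass within 3 mm), on the handle 6 mm above the table; handle underside 3 mm, top 9 mm up here. x axis points to the bowl: bowl's far rim at +59 mm, tail end at -86 mm. A push on the handle here, square to it, slides it sideways; over 10 cm or more it may swing round a narrow fingertip, while two fingertips 2 to 3 cm apart astride this point steer it well.
- spoon_1_bowl (a point): Centre of that spoon's bowl, 5 mm above the table, 40 mm from the balance point; bowl radius 19 mm.
- spoon_1_tail (a point): Tail end of that spoon's handle, 3 mm above the table, 86 mm from the balance point.
- spoon_2: Steel soup spoon, 145 mm long, about 45 g, open side up; round bowl 38 mm across, 10 mm high; handle 9 mm wide at the balance point, 16 mm at the tail. Origin on the table under the balance point, x axis to the bowl. Lies farther from the mouth than the other, bowl away from the robot, side by side with the fork (either is nearer the robot).
- spoon_2_balance (a point): Balance point (centre of mass within 3 mm), on the handle 6 mm above the table; handle underside 3 mm, top 9 mm up here. x axis points to the bowl: bowl's far rim at +59 mm, tail end at -86 mm. A push on the handle here, square to it, slides it sideways; over 10 cm or more it may swing round a narrow fingertip, while two fingertips 2 to 3 cm apart astride this point steer it well.
- spoon_2_bowl (a point): Centre of that spoon's bowl, 5 mm above the table, 40 mm from the balance point; bowl radius 19 mm.
- spoon_2_tail (a point): Tail end of that spoon's handle, 3 mm above the table, 86 mm from the balance point.
- fork: Small steel cake fork (132 mm long, 22 mm wide across four tines, up to 9 mm high), not to be swept. Origin on the table under its handle, x axis to the tines: tine ends at +60 mm, tail at -72 mm.
- egg_cup: White china egg cup, 56 mm high, 46 mm across, standing close beside the fork, on the bay's side of it. Origin at the centre of its foot.
- shaker: White china salt shaker, 68 mm high, 42 mm across, to the robot's left of the work. Origin at the centre of its foot.
- mug: Blue china mug, 95 mm high, 82 mm across without its handle, beyond the work. Origin at the centre of its foot.
- ramekin: Small white china bowl, 45 mm high, 84 mm across, to the left of the work. Origin at the centre of its foot.
- tumbler: Glass tumbler, 100 mm high, 72 mm across, to the right of the bay. Origin at the centre of its foot.
- jar: Glass jar with steel lid, 130 mm high, 84 mm across, to the left of the work. Origin at the centre of its foot.
There are look-alikes about, which are no part of the job. What is shaped like the spoon_1 but blue or red is not meant. Leave any red look-alike of the spoon_2 alone.

How it is judged:
At the end, for the whole second after the job is handed in: Both spoons lie flat on the table (ends below 18 mm, tilt under 0.3 rad) wholly inside the bay: tail end past the line of the mouth, bowl centre at least 15 mm past it, both within the battens; every other thing within 20 mm of where it began (x of spoon_1_bowl in the frame of bay between 0.015 and 0.18 m and x of spoon_1_tail in the frame of bay between 0 and 0.18 m and y of spoon_1_bowl in the frame of bay between -0.14 and 0.14 m and height (world z) of each of spoon_1_bowl, spoon_1_tail, spoon_2_bowl, spoon_2_tail below 0.018 m and y of spoon_1_tail in the frame of bay between -0.14 and 0.14 m and angle between each of spoon_1_balance, spoon_2_balance's own z axis and vertical below 0.3 rad and distance of each of spoon_1_balance, spoon_2_balance from where it was at the start of the episode above 0.03 m and x of spoon_2_bowl in the frame of bay between 0.015 and 0.18 m and x of spoon_2_tail in the frame of bay between 0 and 0.18 m and y of spoon_2_bowl in the frame of bay between -0.14 and 0.14 m and y of spoon_2_tail in the frame of bay between -0.14 and 0.14 m); the robot touches nothing.
It fails at once if the fork, egg cup or any other bystander is shifted by more than 20 mm (distance of any of fork, egg_cup, shaker, mug, ramekin, tumbler, jar from where it was at the start of the episode above 0.02 m).
It fails at once if a spoon is lifted off the table (balance point above 30 mm) (height (world z) of any of spoon_1_balance, spoon_2_balance above 0.03 m).
It fails at once if a spoon is pinched or pressed hard (over 20 N from the fingers) (contact force between the fingers and spoon_1 above 20 N or contact force between the fingers and spoon_2 above 20 N).
It also fails if it takes over 64 s, if anything falls off the work surface, if the arm or the gripper's body presses on something with over 40 N, if the wrist force passes 120 N, or if a joint passes its speed limit or range.

ROBOT

A 6-joint arm with a two-finger parallel gripper is mounted at the origin on the work surface. World frame = base frame: x ahead of the robot, y to its left, z up, the work surface at z = 0. Lengths are in m, angles in rad, forces in N, time in s.
With the tool pointing down it reaches from about 0.35 to 0.875 m from the base axis. Payload 4.2 kg.
Tool frame: the origin (TCP) lies where the fingers leave the gripper's body, on its centre line; the fingertips stand 70 mm ahead of it and the grasp point (between the pads) lies 51 mm ahead of it; x points along the fingers, z is the direction in which the jaws open and shut, and the axes are right-handed (so a half turn about x gives the same grasp; the last joint's range is limited). The gripper opens to 87 mm and grips with 3 to 60 N. Pads are 19 mm wide; open, the fingers measure 117 mm over their backs; the gripper's body (75 mm by 190 mm) begins 51 mm behind the grasp point.
Start: joints at [-0.892, 0.385, 0.008, 0, -1.194, -0.259], TCP at [0.255, -0.571, 0.292] pointing down, gripper open.
Joint ranges: [-3.14, 3.14], [-1.21, 2.06], [-1.07, 1.41], [-3.16, 2.05], [-2.99, -0.16], [-3.1, 3.1]. Speed limits (rad/s): [2.79, 2.79, 3.14, 3.14, 3.14, 3.14].

INTERFACE

Orientations are given as a unit quaternion [x, y, z, w].
In Python, from workcell import ctrl, viewer, models gives the robot as it stands. The module is installed in compiled form; this text tells all that it offers.
- The arm moves only by the tool apply_moves, never from a script. Its argument "increments" is a list of rows, each an object with "rot": the turn, a rotation vector about the tool's x, y, z in degrees, a list of three; "delta_pos": the shift along the tool's x, y, z in mm, a list of three; "grip": the gripper command: -1 is shut, 1 is fully open, values between are in proportion. In form: [{"rot": [ax, ay, az], "delta_pos": [dx, dy, dz], "grip": grip}, ...]. A call has 1 to 12 rows; each row is the pose to reach, as a shift and turn from the pose measured when the call began, along the tool's axes at that moment; what a row does not reach only later rows make up. A row lasts 1/8 s, in which the tool goes at most 62.5 mm and 10.7 degrees, less where a joint would pass 70% of its speed; a pose out of reach is approached as far as the arm can. A call with a gripper value outside its range is refused whole. The fingers move at their own pace and stop on an object; "grip_force" is the grip in N (left out, the last holds). Time passes only in rows, so rows that repeat a pose let the fingers close. It gives the time, the measured TCP pose, the force and the opening at its end, in the units of the state.
- ctrl.get_obs(): the state, without advancing time (a new reading comes with each control period).
- viewer.grab_frame(name): name is "scene" or "top" or "wrist"; returns (picture, depth): 384x512x3 uint8, blue, green, red; 384x512 float32, m along the optical axis (not along the pixel's ray), 0 where there is no reading.
- viewer.camera_params(name): a dict with "mtx" (3x3 intrinsics, pixels), "world_from_camera" (4x4, takes a point from camera to world coordinates); the wrist camera has in their place "tool_from_camera" (4x4, takes a point from camera to tool coordinates, whose origin is the TCP and whose axes are the tool frame's). Camera axes: x right, y down, z forward; pixel columns grow to the right and rows downward; lengths in m; the calibration is good to about 2 mm. The wrist camera is an equidistant fisheye: a pixel r from the principal point sees the ray r / f radians off the axis. A picture is of the moment at which its call begins: read the wrist's pose just before it. camera_params takes no time and is no camera call.
- ctrl.sign_off(): hands the job in, once; it reports no verdict.
Trained networks look in the newest picture that a camera, given by its name, has taken for a name from the list of things; names that differ only in an ending like _2 or _b are one class to them, and where a whole thing is asked for, a point or a joint stands for the part that bears it (a point fixed in the world has none). Each returns a list of dicts, best first, with "confidence" (0 to 1); they miss things now and then, are a little off and sometimes report something else, mostly with a low value. They report only what shows in the picture. A call takes as long as a camera call. They do not tell look-alikes from the thing itself.
- models.look_for(target, camera): "bbox" ([centre column, centre row, width, height] in pixels, round what is visible of it).
The state is a dict: "clock": time; "joint_positions": joint angles; "joint_velocities": joint speeds; "effort": joint torques, N m; "tool_pos": TCP position; "orientation": TCP orientation; "contact_force": force on the tool from outside, world axes, zero at the start; "torque": the same for the moment, N m; "opening": finger opening in m.
Only numpy, scipy, OpenCV 4.12 (cv2) and the standard library are available. Lean on these libraries where they do the work, as an engineer would, in place of code of your own. Each camera call takes 0.05 s, during which the arm holds its last target. There are 200 camera calls.

## Working session

There is one attempt and no reset: what is moved stays moved. The work goes in short steps, Python scripts to look and compute and a tool call to move; the robot and the scene stay as the last step left them, time stands still between calls to the robot, and variables do not carry over. Pictures are saved under pics/ and viewed, about 8 in all and at most 12, crops included, and the job is handed in when it is done.

Besides the shell and the picture viewer there is one more tool, called after "Call:" as a command line: name --argument value ..., lists and objects as JSON in quotes. apply_moves: Moves the arm, as the interface text tells. Its arguments: {"type":"object","properties":{"increments":{"type":"array"},"grip_force":{"type":"number"}},"required":["increments"]}

```bash
mkdir -p pics
cat > h.py <<'E'
import numpy as np, cv2
from workcell import ctrl, viewer, models
def top(name="top"):
    im,d=viewer.grab_frame(name); p=viewer.camera_params(name)
    return im,d,np.array(p["mtx"]),np.array(p["world_from_camera"])
def px2w(u,v,K,T,z):
    r=T[:3,:3]@np.linalg.inv(K)@np.array([u,v,1.]); o=T[:3,3]
    return o+r*(z-o[2])/r[2]
E
python3 - <<'E'
from h import *
im,d,K,T=top(); cv2.imwrite("pics/top.png",im)
np.savez("top0.npz",im=im,d=d,K=K,T=T)
print(K,T)
for n in ["bay","spoon_1","fork","egg_cup","shaker","mug","tumbler","ramekin","jar"]:
    for r in models.look_for(n,"top"): 
        b=r["bbox"]; print(n,round(r["confidence"],2),np.round(b),np.round(px2w(b[0],b[1],K,T,0.01),3))
o=ctrl.get_obs();print(o)
E
```

```text
[[415.5690906    0.         254.08660487]
 [  0.         415.5690906  191.86306952]
 [  0.           0.           1.        ]] [[ 1.87381433e-02 -9.91406912e-01  1.29465117e-01  3.49314506e-01]
 [-9.99824255e-01 -1.85046949e-02  3.00596554e-03  5.92354849e-02]
 [-5.84422517e-04 -1.29498690e-01 -9.91579421e-01  1.33719642e+00]
 [ 0.00000000e+00  0.00000000e+00  0.00000000e+00  1.00000000e+00]]
bay 0.69 [337. 180.  71.  98.] [ 0.565 -0.203  0.01 ]
spoon_1 0.67 [198. 213.  21.  42.] [0.451 0.241 0.01 ]
spoon_1 0.67 [364. 271.  13.  38.] [ 0.278 -0.288  0.01 ]
spoon_1 0.62 [108. 264.  35.  29.] [0.285 0.52  0.01 ]
spoon_1 0.6 [185. 287.  40.  29.] [0.219 0.274 0.01 ]
spoon_1 0.51 [271. 181.  24.  37.] [0.558 0.009 0.01 ]
fork 0.74 [207. 154.  10.  32.] [0.645 0.218 0.01 ]
egg_cup 0.63 [223. 148.  16.  18.] [0.666 0.168 0.01 ]
shaker 0.5 [136. 224.  21.  16.] [0.413 0.439 0.01 ]
mug 0.72 [267.  98.  26.  41.] [0.837 0.028 0.01 ]
tumbler 0.92 [413. 224.  33.  26.] [ 0.427 -0.445  0.01 ]
ramekin 0.98 [161. 133.  26.  23.] [0.71  0.371 0.01 ]
jar 0.79 [121. 163.  39.  32.] [0.608 0.499 0.01 ]
{'clock': 0.5, 'joint_positions': array([-8.92364196e-01,  3.84719233e-01,  7.84682971e-03, -3.13150649e-05,
       -1.19400504e+00, -2.58591082e-01]), 'joint_velocities': array([ 0.00012325, -0.00118742,  0.00040775,  0.0019849 , -0.00176841,
        0.00093208]), 'effort': array([ 1.48332742e-04, -3.90074193e+01,  1.87447017e+01,  4.22078222e+00,
        1.49754522e-02, -3.27961573e-05]), 'tool_pos': array([ 0.25476116, -0.5706735 ,  0.29221295]), 'orientation': array([-0.59318856,  0.38481735,  0.59323665,  0.38485479]), 'contact_force': array([ 0.43991813, -0.20299783, -0.5191092 ]), 'torque': array([ 0.00576803, -0.02215453, -0.0056307 ]), 'opening': 0.08706052951287963}
```

```bash
python3 -c "
import cv2;im=cv2.imread('pics/top.png');cv2.imwrite('pics/top_v.png',cv2.resize(im,(800,600),interpolation=cv2.INTER_CUBIC))"
```

```text
(no output)
```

View pics/top_v.png

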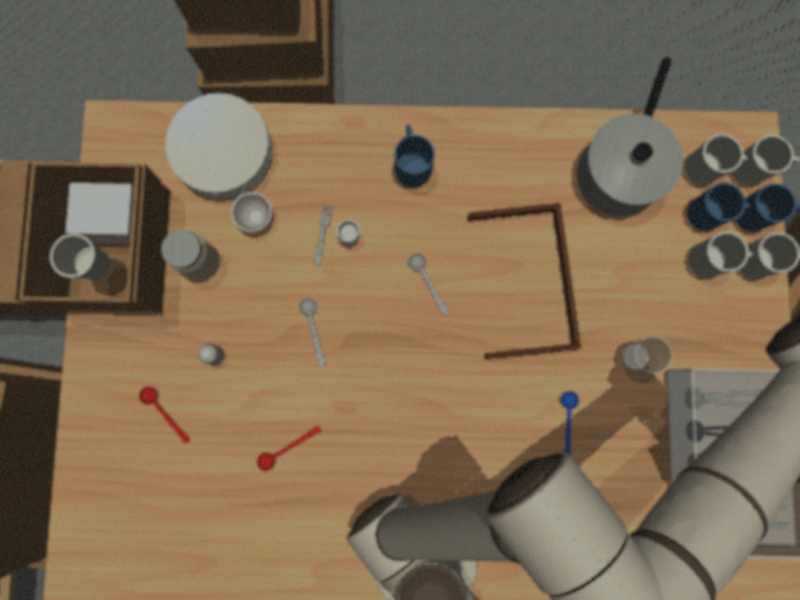

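The top view shows two steel spoons. Spoon 1 has its bowl at (417,262) and tail at (446,313). Spoon 2 has its bowl at (308,307) and tail at (322,363). The fork is at (322,236), the egg cup at (348,232), and the bay's mouth ends are at (470,216) and (487,355). Next I'll measure these precisely.

```bash
cat > m.py <<'E'
from h import *
def spoons(im,K,T,boxes):
    """axis of each steel spoon in a pixel box (512 px frame): bowl centre, tail, balance in world"""
    out=[]
    for (u0,v0,u1,v1) in boxes:
        c=im[v0:v1,u0:u1].astype(int); m=((c[...,2]-c[...,0])<35).astype(np.uint8)
        n,l,s,_=cv2.connectedComponentsWithStats(m,connectivity=8)
        k=1+np.argmax(s[1:,4]); v,u=np.nonzero(l==k)
        P=np.array([px2w(a+u0,b+v0,K,T,.006)[:2] for a,b in zip(u,v)])
        mu=P.mean(0); ax=np.linalg.svd(P-mu)[2][0]
        t=(P-mu)@ax; w=np.abs((P-mu)@np.array([-ax[1],ax[0]]))
        if np.sum(t>0)<0: pass
        lo,hi=t.min(),t.max()
        # bowl end: wider
        if w[t<lo+.038].max()>w[t>hi-.038].max(): ax=-ax;lo,hi=-hi,-lo
        B=mu+ax*(hi-.019);Tl=mu+ax*lo;Ba=mu+ax*(hi-.059)
        out.append((B,Tl,Ba)); print("px",len(u),"len",round(hi-lo,3),"bowl",B.round(3),"tail",Tl.round(3),"bal",Ba.round(3),"ax deg",np.degrees(np.arctan2(ax[1],ax[0])).round(1))
    return out
E
python3 - <<'E'
from m import *
f=np.load("top0.npz");im,K,T=f["im"],f["K"],f["T"]
s=.64
bx=lambda a:[int(x*s) for x in a]
spoons(im,K,T,[bx((400,245,460,325)),bx((292,292,335,372)),bx((308,200,336,270))])
for n,p in dict(a=(470,216),b=(487,355),c=(558,207),d=(578,347)).items(): print(n,px2w(p[0]*s,p[1]*s,K,T,.03).round(3))
from scipy.spatial.transform import Rotation as R
print(R.from_quat(ctrl.get_obs()["orientation"]).as_matrix().round(3))
E
```

```text
px 205 len 0.143 bowl [0.603 0.024] tail [ 0.496 -0.038] bal [0.569 0.004] ax deg 29.9
px 206 len 0.14 bowl [0.504 0.248] tail [0.388 0.215] bal [0.466 0.237] ax deg 15.7
px 164 len 0.127 bowl [0.701 0.218] tail [0.595 0.233] bal [0.662 0.223] ax deg -8.4
a [ 0.697 -0.084  0.03 ]
b [ 0.412 -0.12   0.03 ]
c [ 0.72  -0.266  0.03 ]
d [ 0.431 -0.302  0.03 ]
[[-0.    -0.913 -0.408]
 [ 0.    -0.408  0.913]
 [-1.    -0.     0.   ]]
```

```bash
cat > plan.py <<'E'
from h import *
from scipy.spatial.transform import Rotation as R
BO=np.array([.5545,-.102]); BX=np.array([.125,-.992]); BY=np.array([.992,.125])
def bay(p): p=np.asarray(p)[:2]-BO; return np.round([p@BX,p@BY],3)
def rows(wps):
    """wps: (x,y,z_tcp,jaw angle deg) -> rot, delta_pos(mm) in the present tool frame"""
    o=ctrl.get_obs(); M=R.from_quat(o["orientation"]); print("clock",round(o["clock"],2),o["tool_pos"].round(3),"jaw",jaw(M),"open",round(o["opening"],4))
    for x,y,z,a in wps:
        zz=np.array([np.cos(np.radians(a)),np.sin(np.radians(a)),0]); xx=np.array([0,0,-1.]); G=np.array([xx,np.cross(zz,xx),zz]).T
        print("rot",np.degrees((M.inv()*R.from_matrix(G)).as_rotvec()).round(1).tolist(),"dp",(M.inv().apply(np.array([x,y,z])-o["tool_pos"])*1e3).round().tolist())
def jaw(M): z=M.as_matrix()[:,2]; return np.degrees(np.arctan2(z[1],z[0])).round(1)
E
python3 - <<'E'
from plan import *
rows([(.545,.036,.2,210)])
print(bay([.569,.004]),bay([.466,.237]))
E
```

```text
clock 0.5 [ 0.255 -0.571  0.292] jaw 114.1 open 0.0871
rot [-95.9, 0.0, 0.0] dp [92.0, -512.0, 436.0]
[-0.103  0.028] [-0.347 -0.045]
```

Call:
apply_moves --increments '[{"rot": [-10, 0, 0], "delta_pos": [5, -45, 38], "grip": -0.72}, {"rot": [-20, 0, 0], "delta_pos": [10, -88, 75], "grip": -0.72}, {"rot": [-30, 0, 0], "delta_pos": [20, -131, 112], "grip": -0.72}, {"rot": [-40, 0, 0], "delta_pos": [30, -174, 148], "grip": -0.72}, {"rot": [-50, 0, 0], "delta_pos": [40, -217, 185], "grip": -0.72}, {"rot": [-60, 0, 0], "delta_pos": [50, -260, 221], "grip": -0.72}, {"rot": [-70, 0, 0], "delta_pos": [60, -303, 258], "grip": -0.72}, {"rot": [-80, 0, 0], "delta_pos": [70, -346, 295], "grip": -0.72}, {"rot": [-88, 0, 0], "delta_pos": [80, -390, 332], "grip": -0.72}, {"rot": [-96, 0, 0], "delta_pos": [92, -435, 370], "grip": -0.72}, {"rot": [-96, 0, 0], "delta_pos": [92, -475, 404], "grip": -0.72}, {"rot": [-96, 0, 0], "delta_pos": [92, -512, 436], "grip": -0.72}]'

```text
clock: 2.0
tool_pos: [0.5453, 0.0381, 0.2003]
orientation: [0.683, 0.184, -0.683, 0.184]
contact_force: [0.7, -0.7, 1.3]
opening: 0.012
```

Run:
```python
from plan import *
o=ctrl.get_obs();im,d=viewer.grab_frame("wrist"); p=viewer.camera_params("wrist")
K=np.array(p["mtx"]);TC=np.array(p["tool_from_camera"])
M=np.eye(4);M[:3,:3]=R.from_quat(o["orientation"]).as_matrix();M[:3,3]=o["tool_pos"];W=M@TC
print(K[0,0],TC.round(3).tolist())
# rectify onto the table: 1 px = 0.75 mm, x up, y left, centre (.545,.0)
X,Y=np.meshgrid(np.arange(600),np.arange(500)); wx=.72-Y*.00075; wy=.22-X*.00075
P=np.stack([wx,wy,np.full_like(wx,.006),np.ones_like(wx)],-1)@np.linalg.inv(W).T
r=np.hypot(P[...,0],P[...,1]); th=np.arctan2(r,P[...,2]); k=K[0,0]*th/r
im2=cv2.remap(im,(K[0,2]+P[...,0]*k).astype(np.float32),(K[1,2]+P[...,1]*k).astype(np.float32),cv2.INTER_LINEAR)
cv2.imwrite("pics/rect1.png",im2)
rows([(.545,.036,.076,210),(.569-.5*(-.02),.004,.076,210)])
```

```text
297.3186396354542 [[-0.001, -0.285, 0.958, -0.092], [-0.0, -0.958, -0.285, 0.079], [1.0, -0.001, 0.001, -0.002], [0.0, 0.0, 0.0, 1.0]]
clock 2.05 [0.548 0.042 0.201] jaw -149.7 open 0.0128
rot [0.3, -0.3, -0.1] dp [125.0, 3.0, 7.0]
rot [0.3, -0.3, -0.1] dp [125.0, 48.0, -7.0]
```

View pics/rect1.png

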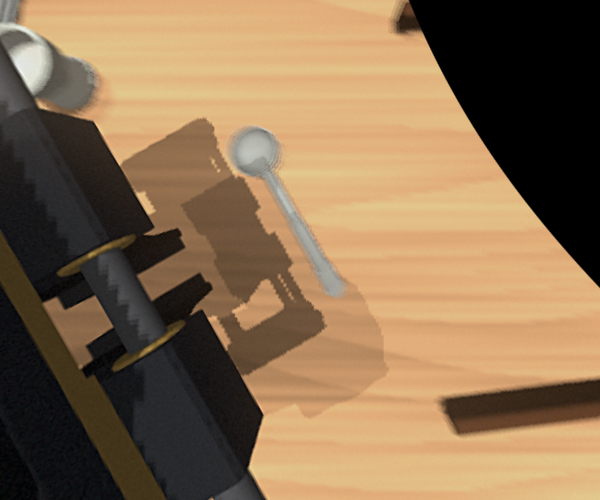

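The rectified wrist view puts spoon 1's bowl at (255,150) and its tail at (337,293), which is within about 5 mm of the top view. I'll lower beside it and plan the push.

```bash
cat >> plan.py <<'E'
def push(p,a0,a1,S,xend,slant=0,ds=.015,z=.0745):
    """arc push from tool point p: jaw angle a0->a1 over S m, heading square to the jaws less slant, to bay x = xend"""
    p=np.array(p,float); w=[]; s=0
    while bay(p)[0]<xend:
        a=a0+(a1-a0)*min(1,s/S); h=np.radians(a-180-90-slant); d=min(ds,max(.002,xend-bay(p)[0]))
        p=p+d*np.array([np.cos(h),np.sin(h)]); s+=d; w.append((p[0],p[1],z,a0+(a1-a0)*min(1,s/S)))
    return w
E
python3 - <<'E'
from plan import *
rows([(.548,.042,.1,210),(.548,.042,.0745,210)])
w=push((.548,.042),210,187,.19,.131,slant=4)
for q in w: print(np.round(q,3),bay(q[:2]))
E
```

```text
clock 2.05 [0.548 0.042 0.201] jaw -149.7 open 0.0128
rot [0.3, -0.3, -0.1] dp [101.0, -0.0, 1.0]
rot [0.3, -0.3, -0.1] dp [126.0, -0.0, 1.0]
[5.55000e-01 2.90000e-02 7.40000e-02 2.08184e+02] [-0.129  0.016]
[5.61000e-01 1.50000e-02 7.40000e-02 2.06368e+02] [-0.115  0.021]
[5.66000e-01 1.00000e-03 7.40000e-02 2.04553e+02] [-0.101  0.025]
[ 5.72000e-01 -1.30000e-02  7.40000e-02  2.02737e+02] [-0.086  0.028]
[ 5.77000e-01 -2.70000e-02  7.40000e-02  2.00921e+02] [-0.071  0.031]
[ 5.81000e-01 -4.20000e-02  7.40000e-02  1.99105e+02] [-0.057  0.034]
[ 5.85000e-01 -5.60000e-02  7.40000e-02  1.97289e+02] [-0.042  0.036]
[ 5.88000e-01 -7.10000e-02  7.40000e-02  1.95474e+02] [-0.027  0.037]
[ 5.91000e-01 -8.50000e-02  7.40000e-02  1.93658e+02] [-0.012  0.038]
[ 5.94000e-01 -1.00000e-01  7.40000e-02  1.91842e+02] [0.003 0.039]
[ 5.96000e-01 -1.15000e-01  7.40000e-02  1.90026e+02] [0.018 0.039]
[ 5.97000e-01 -1.30000e-01  7.40000e-02  1.88211e+02] [0.033 0.039]
[ 5.98e-01 -1.45e-01  7.40e-02  1.87e+02] [0.048 0.038]
[ 5.99e-01 -1.60e-01  7.40e-02  1.87e+02] [0.063 0.037]
[ 6.00e-01 -1.75e-01  7.40e-02  1.87e+02] [0.078 0.036]
[ 6.01e-01 -1.90e-01  7.40e-02  1.87e+02] [0.093 0.035]
[ 6.02e-01 -2.05e-01  7.40e-02  1.87e+02] [0.108 0.034]
[ 6.02e-01 -2.20e-01  7.40e-02  1.87e+02] [0.123 0.033]
[ 6.03e-01 -2.28e-01  7.40e-02  1.87e+02] [0.131 0.032]
```

Call:
apply_moves --increments '[{"rot": [0, 0, 0], "delta_pos": [50, 0, 0], "grip": -0.72}, {"rot": [0, 0, 0], "delta_pos": [100, 0, 0], "grip": -0.72}, {"rot": [0, 0, 0], "delta_pos": [120, 0, 0], "grip": -0.72}, {"rot": [0, 0, 0], "delta_pos": [126, 0, 0], "grip": -0.72}, {"rot": [0, 0, 0], "delta_pos": [126, 0, 0], "grip": -0.72}]'

```text
clock: 2.68
tool_pos: [0.5495, 0.0422, 0.075]
orientation: [0.684, 0.185, -0.68, 0.185]
contact_force: [0.4, 0.5, -0.8]
opening: 0.0122
```

Run:
```python
from plan import *
p=ctrl.get_obs()["tool_pos"]
rows(push(p[:2],210,187,.19,.131,slant=4))
```

```text
clock 2.67 [0.55  0.042 0.075] jaw -149.7 open 0.0122
rot [2.2, -0.3, -0.1] dp [1.0, 15.0, 1.0]
rot [4.0, -0.3, -0.1] dp [1.0, 30.0, 3.0]
rot [5.8, -0.3, -0.1] dp [1.0, 45.0, 5.0]
rot [7.6, -0.3, -0.1] dp [1.0, 60.0, 7.0]
rot [9.4, -0.3, -0.1] dp [1.0, 74.0, 10.0]
rot [11.2, -0.3, -0.1] dp [1.0, 89.0, 14.0]
rot [13.1, -0.3, -0.1] dp [1.0, 103.0, 18.0]
rot [14.9, -0.3, -0.1] dp [1.0, 118.0, 22.0]
rot [16.7, -0.3, -0.1] dp [1.0, 132.0, 27.0]
rot [18.5, -0.3, -0.0] dp [1.0, 146.0, 32.0]
rot [20.3, -0.3, -0.0] dp [1.0, 160.0, 38.0]
rot [22.1, -0.3, -0.0] dp [1.0, 173.0, 44.0]
rot [23.3, -0.3, -0.0] dp [1.0, 187.0, 51.0]
rot [23.3, -0.3, -0.0] dp [1.0, 200.0, 58.0]
rot [23.3, -0.3, -0.0] dp [1.0, 213.0, 65.0]
rot [23.3, -0.3, -0.0] dp [1.0, 227.0, 72.0]
rot [23.3, -0.3, -0.0] dp [1.0, 240.0, 78.0]
rot [23.3, -0.3, -0.0] dp [0.0, 253.0, 85.0]
rot [23.3, -0.3, -0.0] dp [0.0, 261.0, 89.0]
```

Call:
apply_moves --increments '[{"rot": [0, 0, 0], "delta_pos": [0, 13, 0], "grip": -0.72}, {"rot": [1, 0, 0], "delta_pos": [0, 25, 1], "grip": -0.72}, {"rot": [3, 0, 0], "delta_pos": [0, 37, 3], "grip": -0.72}, {"rot": [5, 0, 0], "delta_pos": [0, 49, 5], "grip": -0.72}, {"rot": [7, 0, 0], "delta_pos": [0, 61, 7], "grip": -0.72}, {"rot": [9, 0, 0], "delta_pos": [0, 74, 10], "grip": -0.72}, {"rot": [11, 0, 0], "delta_pos": [0, 87, 14], "grip": -0.72}, {"rot": [13, 0, 0], "delta_pos": [0, 100, 18], "grip": -0.72}, {"rot": [15, 0, 0], "delta_pos": [0, 113, 22], "grip": -0.72}, {"rot": [15, 0, 0], "delta_pos": [0, 113, 22], "grip": -0.72}]'

```text
clock: 3.92
tool_pos: [0.5876, -0.0676, 0.0749]
orientation: [0.703, 0.094, -0.699, 0.094]
contact_force: [0.8, 0.1, -0.4]
opening: 0.0122
```

```bash
cat >> plan.py <<'E'
def rect(name,cx,cy,s=.00075):
    o=ctrl.get_obs();im,d=viewer.grab_frame("wrist"); p=viewer.camera_params("wrist")
    K=np.array(p["mtx"]);M=np.eye(4);M[:3,:3]=R.from_quat(o["orientation"]).as_matrix();M[:3,3]=o["tool_pos"];W=M@np.array(p["tool_from_camera"])
    X,Y=np.meshgrid(np.arange(600),np.arange(500)); wx=cx+(250-Y)*s; wy=cy+(300-X)*s
    P=np.stack([wx,wy,np.full_like(wx,.006),np.ones_like(wx)],-1)@np.linalg.inv(W).T
    r=np.hypot(P[...,0],P[...,1]); th=np.arctan2(r,P[...,2]); k=K[0,0]*th/r
    im2=cv2.remap(im,(K[0,2]+P[...,0]*k).astype(np.float32),(K[1,2]+P[...,1]*k).astype(np.float32),cv2.INTER_LINEAR)
    for q in (.5,.55,.6,.65):  # grid ticks in world x
        cv2.putText(im2,f"{q}",(0,int(250-(q-cx)/s)),0,.4,(0,255,0))
    cv2.imwrite(f"pics/{name}.png",im2)
E
python3 - <<'E'
from plan import *
rect("rect2",.56,-.08)
im,d,K,T=top();cv2.imwrite("pics/top2.png",cv2.resize(im[100:260,170:400],None,fx=3,fy=3,interpolation=cv2.INTER_CUBIC))
rows([])
E
```

```text
clock 4.03 [ 0.587 -0.067  0.075] jaw -164.7 open 0.012
```

View pics/rect2.png

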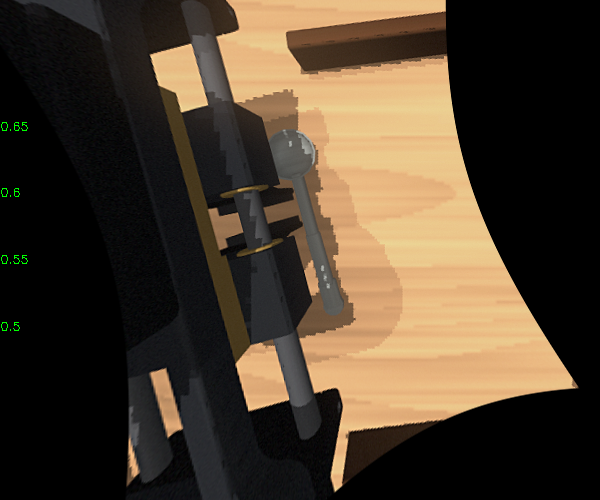

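The rectified view shows the bowl at (293,154) and the tail at (337,308). Spoon 1 is at 16°, flush with the fingers and still centred on them. I'll continue the push.

Run:
```python
from plan import *
p=ctrl.get_obs()["tool_pos"]
rows(push(p[:2],195.3,187,.09,.128,slant=4))
print(bay(p))
```

```text
clock 4.03 [ 0.587 -0.067  0.075] jaw -164.7 open 0.012
rot [1.4, -0.3, -0.0] dp [0.0, 15.0, 1.0]
rot [2.8, -0.3, -0.0] dp [0.0, 30.0, 2.0]
rot [4.2, -0.3, 0.0] dp [0.0, 45.0, 4.0]
rot [5.6, -0.3, 0.0] dp [0.0, 60.0, 6.0]
rot [6.9, -0.3, 0.0] dp [0.0, 74.0, 9.0]
rot [8.3, -0.3, 0.0] dp [0.0, 89.0, 12.0]
rot [8.3, -0.3, 0.0] dp [0.0, 104.0, 15.0]
rot [8.3, -0.3, 0.0] dp [0.0, 118.0, 18.0]
rot [8.3, -0.3, 0.0] dp [0.0, 133.0, 21.0]
rot [8.3, -0.3, 0.0] dp [0.0, 148.0, 25.0]
rot [8.3, -0.3, 0.0] dp [0.0, 157.0, 26.0]
[-0.031  0.037]
```

Call:
apply_moves --increments '[{"rot": [1.5, 0, 0], "delta_pos": [0, 13, 1], "grip": -0.72}, {"rot": [3, 0, 0], "delta_pos": [0, 27, 2], "grip": -0.72}, {"rot": [4, 0, 0], "delta_pos": [0, 41, 4], "grip": -0.72}, {"rot": [5.5, 0, 0], "delta_pos": [0, 55, 6], "grip": -0.72}, {"rot": [7, 0, 0], "delta_pos": [0, 69, 8], "grip": -0.72}, {"rot": [8, 0, 0], "delta_pos": [0, 83, 11], "grip": -0.72}, {"rot": [8, 0, 0], "delta_pos": [0, 97, 14], "grip": -0.72}, {"rot": [8, 0, 0], "delta_pos": [0, 111, 17], "grip": -0.72}, {"rot": [8, 0, 0], "delta_pos": [0, 125, 20], "grip": -0.72}, {"rot": [8, 0, 0], "delta_pos": [0, 138, 23], "grip": -0.72}, {"rot": [8, 0, 0], "delta_pos": [0, 147, 25], "grip": -0.72}, {"rot": [8, 0, 0], "delta_pos": [0, 151, 26], "grip": -0.72}]'

```text
clock: 5.52
tool_pos: [0.6022, -0.2198, 0.0748]
orientation: [0.708, 0.045, -0.704, 0.045]
contact_force: [-0.0, 0.1, 0.8]
opening: 0.0124
```

Call:
apply_moves --increments '[{"rot": [0, 0, 0], "delta_pos": [0, -25, 0], "grip": -0.72}, {"rot": [0, 0, 0], "delta_pos": [-40, -40, 0], "grip": -0.72}, {"rot": [0, 0, 0], "delta_pos": [-90, -60, 0], "grip": -0.72}, {"rot": [0, 0, 0], "delta_pos": [-120, -100, 0], "grip": -0.72}, {"rot": [0, 0, 0], "delta_pos": [-120, -100, 0], "grip": -0.72}]'

```text
clock: 6.15
tool_pos: [0.5901, -0.1187, 0.1982]
orientation: [0.71, 0.047, -0.701, 0.046]
contact_force: [-0.4, 0.5, -0.1]
opening: 0.0124
```

Run:
```python
from plan import *
rect("rect3",.56,-.15)
a=15.7;bal=np.array([.466,.237]);n=np.array([-np.sin(np.radians(a)),np.cos(np.radians(a))])
p=bal+.045*n;print(p)
rows([(*p,.2,180+a),(*p,.0745,180+a)])
```

```text
[0.45382298 0.28032113]
clock 6.2 [ 0.589 -0.12   0.196] jaw -172.6 open 0.0119
rot [-8.3, -0.5, 0.0] dp [-4.0, -414.0, 83.0]
rot [-8.3, -0.5, 0.0] dp [121.0, -414.0, 84.0]
```

View pics/rect3.png

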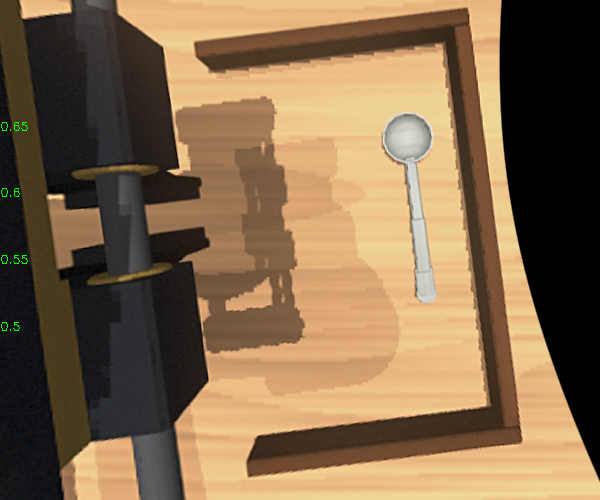

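Spoon 1 lies deep in the bay, with its bowl at (407,138), its tail at (427,300) and clear space all round. Next I'll move to spoon 2.

Call:
apply_moves --increments '[{"rot": [-1, 0, 0], "delta_pos": [-4, -50, 10], "grip": -0.72}, {"rot": [-2, 0, 0], "delta_pos": [-4, -105, 21], "grip": -0.72}, {"rot": [-4, 0, 0], "delta_pos": [-4, -160, 32], "grip": -0.72}, {"rot": [-6, 0, 0], "delta_pos": [-4, -215, 43], "grip": -0.72}, {"rot": [-8, 0, 0], "delta_pos": [-4, -270, 54], "grip": -0.72}, {"rot": [-8, 0, 0], "delta_pos": [-4, -325, 65], "grip": -0.72}, {"rot": [-8, 0, 0], "delta_pos": [-4, -380, 76], "grip": -0.72}, {"rot": [-8, 0, 0], "delta_pos": [-4, -414, 84], "grip": -0.72}, {"rot": [-8, 0, 0], "delta_pos": [-4, -414, 84], "grip": -0.72}, {"rot": [-8, 0, 0], "delta_pos": [-4, -414, 84], "grip": -0.72}]'

```text
clock: 7.45
tool_pos: [0.4523, 0.279, 0.1986]
orientation: [0.703, 0.094, -0.699, 0.095]
contact_force: [-0.3, 0.4, 0.3]
opening: 0.0119
```

Run:
```python
from plan import *
rect("rect4",.5,.2)
rows([])
```

```text
clock 7.5 [0.453 0.279 0.199] jaw -164.7 open 0.0118
```

View pics/rect4.png

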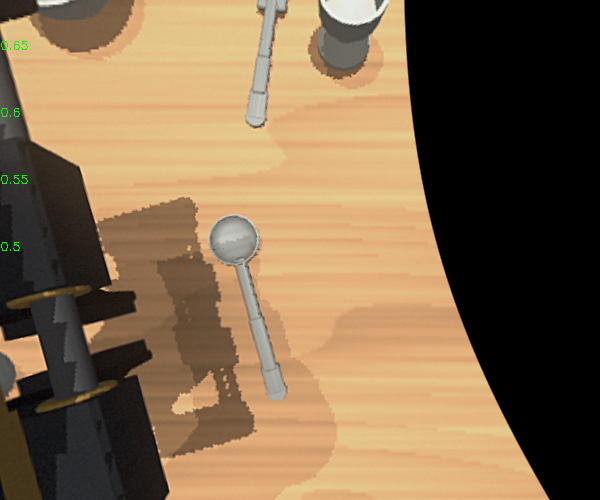

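The bowl is at (234,240) and the tail at (278,398), so the balance point is about (0.469, 0.239), matching the top view. I'll lower, then push.

Call:
apply_moves --increments '[{"rot": [0, 0, 0], "delta_pos": [50, 0, -4], "grip": -0.72}, {"rot": [0, 0, 0], "delta_pos": [100, 0, -4], "grip": -0.72}, {"rot": [0, 0, 0], "delta_pos": [118, 0, -4], "grip": -0.72}, {"rot": [0, 0, 0], "delta_pos": [124, 0, -4], "grip": -0.72}, {"rot": [0, 0, 0], "delta_pos": [124, 0, -4], "grip": -0.72}]'

```text
clock: 8.12
tool_pos: [0.4577, 0.2793, 0.0751]
orientation: [0.703, 0.094, -0.699, 0.094]
contact_force: [-0.4, 0.4, 0.7]
opening: 0.0125
```

Run:
```python
from plan import *
p=ctrl.get_obs()["tool_pos"]
w=push(p[:2],195.3,187,.33,.055,slant=1)
rows(w); print(bay(p),bay(w[-1][:2]),len(w))
```

```text
clock 8.12 [0.458 0.279 0.075] jaw -164.7 open 0.0125
rot [0.4, -0.4, -0.1] dp [1.0, 15.0, 0.0]
rot [0.7, -0.4, -0.1] dp [1.0, 30.0, 1.0]
rot [1.1, -0.4, -0.1] dp [1.0, 45.0, 1.0]
rot [1.5, -0.4, -0.1] dp [1.0, 60.0, 2.0]
rot [1.9, -0.4, -0.1] dp [1.0, 75.0, 2.0]
rot [2.2, -0.4, -0.1] dp [1.0, 90.0, 3.0]
rot [2.6, -0.4, -0.1] dp [1.0, 105.0, 4.0]
rot [3.0, -0.4, -0.1] dp [1.0, 120.0, 5.0]
rot [3.4, -0.4, -0.1] dp [1.0, 135.0, 6.0]
rot [3.8, -0.4, -0.1] dp [1.0, 150.0, 7.0]
rot [4.1, -0.4, -0.1] dp [1.0, 165.0, 8.0]
rot [4.5, -0.4, -0.1] dp [1.0, 180.0, 10.0]
rot [4.9, -0.4, -0.1] dp [1.0, 195.0, 11.0]
rot [5.3, -0.4, -0.1] dp [1.0, 210.0, 13.0]
rot [5.6, -0.4, -0.1] dp [1.0, 224.0, 14.0]
rot [6.0, -0.4, -0.1] dp [1.0, 239.0, 16.0]
rot [6.4, -0.4, -0.1] dp [1.0, 254.0, 18.0]
rot [6.8, -0.4, -0.1] dp [1.0, 269.0, 20.0]
rot [7.2, -0.4, -0.1] dp [1.0, 284.0, 22.0]
rot [7.5, -0.4, -0.1] dp [1.0, 299.0, 24.0]
rot [7.9, -0.4, -0.1] dp [1.0, 314.0, 26.0]
rot [8.3, -0.4, -0.1] dp [1.0, 328.0, 28.0]
rot [8.3, -0.4, -0.1] dp [1.0, 343.0, 31.0]
rot [8.3, -0.4, -0.1] dp [1.0, 358.0, 33.0]
rot [8.3, -0.4, -0.1] dp [1.0, 373.0, 36.0]
rot [8.3, -0.4, -0.1] dp [1.0, 388.0, 38.0]
rot [8.3, -0.4, -0.1] dp [1.0, 402.0, 41.0]
rot [8.3, -0.4, -0.1] dp [1.0, 417.0, 43.0]
rot [8.3, -0.4, -0.1] dp [1.0, 432.0, 45.0]
rot [8.3, -0.4, -0.1] dp [1.0, 443.0, 47.0]
[-0.39  -0.048] [ 0.055 -0.033] 30
```

Call:
apply_moves --increments '[{"rot": [0, 0, 0], "delta_pos": [0, 13, 0], "grip": -0.72}, {"rot": [0, 0, 0], "delta_pos": [0, 25, 0], "grip": -0.72}, {"rot": [0.5, 0, 0], "delta_pos": [0, 37, 0], "grip": -0.72}, {"rot": [1, 0, 0], "delta_pos": [0, 50, 0], "grip": -0.72}, {"rot": [1.4, 0, 0], "delta_pos": [0, 64, 1], "grip": -0.72}, {"rot": [1.8, 0, 0], "delta_pos": [0, 78, 1], "grip": -0.72}, {"rot": [2.2, 0, 0], "delta_pos": [0, 92, 2], "grip": -0.72}, {"rot": [2.6, 0, 0], "delta_pos": [0, 106, 2], "grip": -0.72}, {"rot": [3, 0, 0], "delta_pos": [0, 120, 3], "grip": -0.72}, {"rot": [3.4, 0, 0], "delta_pos": [0, 134, 4], "grip": -0.72}, {"rot": [3.8, 0, 0], "delta_pos": [0, 148, 5], "grip": -0.72}, {"rot": [4.2, 0, 0], "delta_pos": [0, 162, 6], "grip": -0.72}]'

```text
clock: 9.62
tool_pos: [0.4947, 0.1205, 0.0753]
orientation: [0.706, 0.068, -0.702, 0.068]
contact_force: [-0.6, 0.5, 0.5]
opening: 0.0125
```

Run:
```python
from plan import *
rect("rect5",.53,.1)
p=ctrl.get_obs()["tool_pos"]
w=push(p[:2],191,187,.16,.055,slant=-2)
rows(w); print(bay(p),bay(w[-1][:2]),len(w))
```

```text
clock 9.68 [0.495 0.119 0.075] jaw -169.0 open 0.0121
rot [0.3, -0.3, -0.1] dp [1.0, 15.0, -1.0]
rot [0.7, -0.3, -0.1] dp [1.0, 30.0, -1.0]
rot [1.1, -0.3, -0.1] dp [1.0, 45.0, -1.0]
rot [1.5, -0.3, -0.1] dp [1.0, 60.0, -2.0]
rot [1.8, -0.3, -0.1] dp [1.0, 75.0, -2.0]
rot [2.2, -0.3, -0.1] dp [1.0, 90.0, -2.0]
rot [2.6, -0.3, -0.1] dp [1.0, 105.0, -2.0]
rot [3.0, -0.3, -0.1] dp [1.0, 120.0, -2.0]
rot [3.3, -0.3, -0.1] dp [1.0, 135.0, -1.0]
rot [3.7, -0.3, -0.1] dp [1.0, 150.0, -1.0]
rot [4.0, -0.3, -0.1] dp [1.0, 165.0, -0.0]
rot [4.0, -0.3, -0.1] dp [1.0, 180.0, 0.0]
rot [4.0, -0.3, -0.1] dp [1.0, 195.0, 1.0]
rot [4.0, -0.3, -0.1] dp [1.0, 210.0, 1.0]
rot [4.0, -0.3, -0.1] dp [1.0, 225.0, 2.0]
rot [4.0, -0.3, -0.1] dp [1.0, 240.0, 2.0]
rot [4.0, -0.3, -0.1] dp [1.0, 255.0, 3.0]
rot [4.0, -0.3, -0.1] dp [1.0, 270.0, 3.0]
rot [4.0, -0.3, -0.1] dp [1.0, 283.0, 4.0]
[-0.227 -0.032] [ 0.055 -0.017] 19
```

View pics/rect5.png

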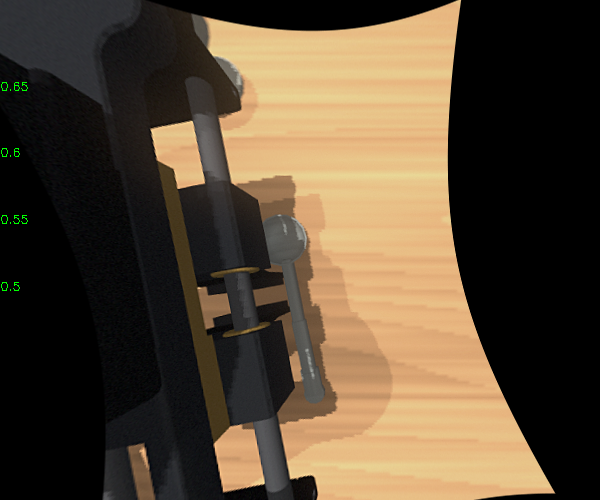

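Spoon 2's bowl is at (287,240) and its tail at (314,395). It is flush with the fingers and centred, so I'll carry on.

Call:
apply_moves --increments '[{"rot": [0.4, 0, 0], "delta_pos": [0, 13, -1], "grip": -0.72}, {"rot": [0.8, 0, 0], "delta_pos": [0, 27, -1], "grip": -0.72}, {"rot": [1.2, 0, 0], "delta_pos": [0, 41, -1], "grip": -0.72}, {"rot": [1.5, 0, 0], "delta_pos": [0, 55, -2], "grip": -0.72}, {"rot": [1.8, 0, 0], "delta_pos": [0, 69, -2], "grip": -0.72}, {"rot": [2.1, 0, 0], "delta_pos": [0, 83, -2], "grip": -0.72}, {"rot": [2.4, 0, 0], "delta_pos": [0, 97, -2], "grip": -0.72}, {"rot": [2.8, 0, 0], "delta_pos": [0, 111, -2], "grip": -0.72}, {"rot": [3.1, 0, 0], "delta_pos": [0, 125, -2], "grip": -0.72}, {"rot": [3.4, 0, 0], "delta_pos": [0, 139, -1], "grip": -0.72}, {"rot": [3.7, 0, 0], "delta_pos": [0, 153, -1], "grip": -0.72}, {"rot": [4, 0, 0], "delta_pos": [0, 166, 0], "grip": -0.72}]'

```text
clock: 11.18
tool_pos: [0.5263, -0.0446, 0.0755]
orientation: [0.708, 0.042, -0.704, 0.043]
contact_force: [-0.0, -1.0, -0.3]
opening: 0.0118
```

Run:
```python
from plan import *
rect("rect6",.56,-.1)
p=ctrl.get_obs()["tool_pos"]
w=push(p[:2],187,187,.1,.055,slant=0)
rows(w); print(bay(p),bay(w[-1][:2]))
```

```text
clock 11.22 [ 0.526 -0.046  0.075] jaw -173.1 open 0.0122
rot [-0.1, -0.3, -0.1] dp [1.0, 15.0, -0.0]
rot [-0.1, -0.3, -0.1] dp [1.0, 30.0, -0.0]
rot [-0.1, -0.3, -0.1] dp [1.0, 45.0, -0.0]
rot [-0.1, -0.3, -0.1] dp [1.0, 60.0, -0.0]
rot [-0.1, -0.3, -0.1] dp [1.0, 75.0, -0.0]
rot [-0.1, -0.3, -0.1] dp [1.0, 90.0, -0.0]
rot [-0.1, -0.3, -0.1] dp [1.0, 105.0, -0.0]
rot [-0.1, -0.3, -0.1] dp [1.0, 115.0, -0.0]
[-0.06  -0.021] [ 0.055 -0.021]
```

View pics/rect6.png

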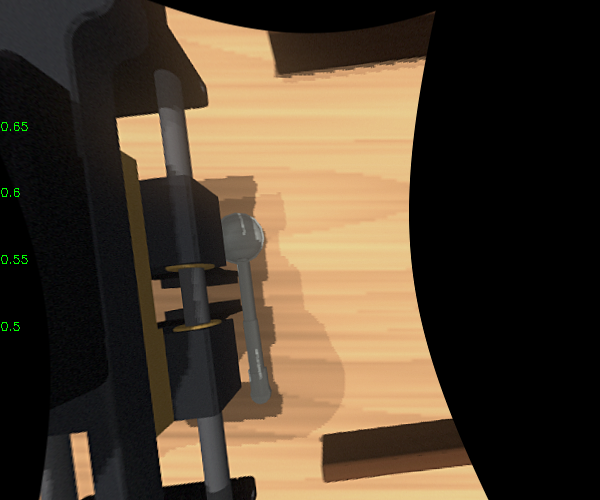

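The bowl is at (242,240) and the tail at (261,400). The tail is at bay y of about -0.10, clear of the lower batten, so I'll finish the push and then back off.

Call:
apply_moves --increments '[{"rot": [0, 0, 0], "delta_pos": [0, 13, 0], "grip": -0.72}, {"rot": [0, 0, 0], "delta_pos": [0, 27, -1], "grip": -0.72}, {"rot": [0, 0, 0], "delta_pos": [0, 41, -2], "grip": -0.72}, {"rot": [0, 0, 0], "delta_pos": [0, 55, -3], "grip": -0.72}, {"rot": [0, 0, 0], "delta_pos": [0, 69, -4], "grip": -0.72}, {"rot": [0, 0, 0], "delta_pos": [0, 83, -5], "grip": -0.72}, {"rot": [0, 0, 0], "delta_pos": [0, 97, -5], "grip": -0.72}, {"rot": [0, 0, 0], "delta_pos": [0, 107, -5], "grip": -0.72}, {"rot": [0, 0, 0], "delta_pos": [0, 113, -5], "grip": -0.72}, {"rot": [0, 0, 0], "delta_pos": [0, 113, -5], "grip": -0.72}]'

```text
clock: 12.48
tool_pos: [0.5447, -0.1575, 0.0756]
orientation: [0.708, 0.042, -0.704, 0.042]
contact_force: [0.3, -0.8, 0.0]
opening: 0.012
```

Call:
apply_moves --increments '[{"rot": [0, 0, 0], "delta_pos": [0, -25, 0], "grip": -0.72}, {"rot": [0, 0, 0], "delta_pos": [-40, -40, 0], "grip": -0.72}, {"rot": [0, 0, 0], "delta_pos": [-90, -60, 0], "grip": -0.72}, {"rot": [0, 0, 0], "delta_pos": [-120, -100, 0], "grip": -0.72}, {"rot": [0, 0, 0], "delta_pos": [-120, -100, 0], "grip": -0.72}, {"rot": [0, 0, 0], "delta_pos": [-120, -100, 0], "grip": -0.72}]'

```text
clock: 13.22
tool_pos: [0.5315, -0.0579, 0.1949]
orientation: [0.707, 0.042, -0.704, 0.043]
contact_force: [0.7, -0.5, 0.4]
opening: 0.0125
```

Run:
```python
from plan import *
rect("rect7",.56,-.15)
im,d,K,T=top()
for n in ["fork","egg_cup","shaker","mug","tumbler","ramekin","jar"]:
    for r in models.look_for(n,"top")[:1]: 
        b=r["bbox"]; print(n,round(r["confidence"],2),np.round(b),np.round(px2w(b[0],b[1],K,T,0.01),3))
rows([])
```

```text
fork 0.56 [205. 152.  16.  38.] [0.651 0.226 0.01 ]
egg_cup 0.54 [161. 135.  24.  26.] [0.706 0.373 0.01 ]
shaker 0.71 [138. 225.  20.  14.] [0.409 0.432 0.01 ]
mug 0.67 [267.  98.  28.  35.] [0.837 0.026 0.01 ]
tumbler 0.62 [414. 227.  32.  23.] [ 0.419 -0.446  0.01 ]
ramekin 0.92 [161. 136.  25.  26.] [0.702 0.373 0.01 ]
jar 0.89 [121. 163.  40.  31.] [0.61  0.497 0.01 ]
clock 13.68 [ 0.532 -0.058  0.195] jaw -173.2 open 0.0122
```

View pics/rect7.png

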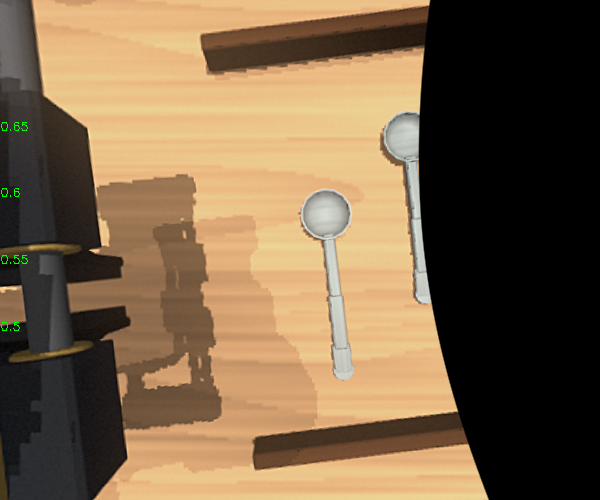

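Spoon 2 has its bowl at (327,214) and tail at (343,377), about 75 mm past the mouth line. Both spoons are flat inside the bay, spoon 1 has not moved since it was placed, and the arm is clear. I'll hand the job in.

```bash
python3 -c "
from h import *
print(ctrl.sign_off())"
```

```text
the job is handed in; nothing more can be done
None
```

I swept both soup spoons into the bay with the nearly closed fingertips astride each balance point, spoon 1 first and deep, then spoon 2 behind it. The job was handed in at about 14 s of the 64 s allowed.

- **Spoons:** The last wrist picture shows both lying inside the battens. Spoon 2 is about 75 mm past the mouth, and spoon 1 is deeper and has not moved since it was placed. I did not measure their heights or tilt.
- **Forces:** Every reading stayed near 1 N, and the arm was clear of everything when I handed in.
- **Bystanders:** The fork, shaker, mug, tumbler, ramekin and jar were all found within about 10 mm of their first positions, which is roughly the detector's scatter.
- **Check that failed:** The final egg cup detection landed on the ramekin instead, so I could not confirm its position by measurement. The arm never went near it at table height.

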